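# Seat a sample carrier on the hidden pin of a sprung inspection nest and hold it down

### The arm

A 7-joint arm with a two-finger parallel gripper is mounted at the origin on the work surface. World frame = base frame: x ahead of the robot, y to its left, z up, the work surface at z = 0. Lengths are in m, angles in degrees, forces in N, time in s.
With the tool pointing down it reaches from about 0.4 to 0.85 m from the base axis. Payload 4.5 kg.
Tool frame: the origin (TCP) lies between the finger pads; the fingertips stand 19 mm ahead of it and the grasp point (between the pads) is the TCP; z points along the fingers, y is the line along which they close (so a half turn about z gives the same grasp; the last joint's range is limited). The gripper opens to 85 mm and grips with 20 to 120 N. Pads are 22 mm wide; open, the fingers measure 114 mm over their backs; the gripper's body (76 mm by 85 mm) begins 54 mm behind the grasp point. The pads swing forward as they close: fully open they stand 13 mm farther back than shut.
Start: joints at [-63.495, 39.483, -11.15, 89.685, 9.013, 51.709, -12.324], TCP at [0.26, 0.568, 0.25] pointing down, gripper open.
Joint ranges: [-172.22, 172.22], [-26.19, 119.32], [-84.43, 86.54], [7.71, 146.69], [-57.33, 237.33], [2.42, 119.75], [-152.13, 152.13]. Speed limits (degrees/s): [147.25, 147.25, 180, 180, 180, 180, 180].

### API

Orientations are given as [roll, pitch, yaw] about the fixed x, y, z axes, in that order (R = Rz(yaw) Ry(pitch) Rx(roll)).
In Python, from cell import env gives the robot as it stands.
- The arm moves only by the tool move_arm, never from a script. Its argument "moves" is one flat list of numbers, 7 for each row, row after row: the shift along the world's x, y, z as a fraction of full scale, then the turn, a rotation vector about the world's x, y, z as a fraction of full scale, then the opening, from 0 (shut) to 1 (fully open). In form: [dx, dy, dz, ax, ay, az, claw, dx, dy, dz, ax, ay, az, claw, ...]. A call has 1 to 12 rows; each row is the pose to reach, as a shift and turn from the pose commanded when the call began; what a row does not reach only later rows make up. Full scale, the value 1, is 750 mm for a shift and 30 degrees for a turn. A row lasts 1/10 s, in which the tool goes at most 50 mm and 8.59 degrees, less where a joint would pass 70% of its speed; a pose out of reach is approached as far as the arm can. A call with a number of a shift or a turn outside -1 to 1 is refused whole. A call with a gripper value outside its range is refused whole. The fingers move at their own pace and stop on an object; "newtons" is the grip in N (left out, the last holds). Time passes only in rows, so rows that repeat a pose let the fingers close. It gives the time, the measured TCP pose, the force, the opening and the grip force at its end, in the units of the state.
- env.get_state(): the state, without advancing time (a new reading comes with each control period).
- env.read_camera(name): name is "scene" or "top"; returns (picture, depth): 400x640x3 uint8, blue, green, red; 400x640 float32, m along the optical axis (not along the pixel's ray), 0 where there is no reading.
- env.calibration(name): a dict with "fx", "fy", "cx", "cy" (pixels), "T" (4x4, takes a point from camera to world coordinates). Camera axes: x right, y down, z forward; pixel columns grow to the right and rows downward; lengths in m; the calibration is good to about 2 mm. A picture is of the moment at which its call begins. calibration takes no time and is no camera call.
- env.finish_job(): hands the job in; it is judged then, once.
The state is a dict: "clock": time; "joint_pos": joint angles; "qd": joint speeds; "joint_torque": joint torques, N m; "ee_pos": TCP position; "orientation": TCP orientation; "contact_force": force on the tool from outside, world axes, zero at the start; "wrist_torque": the same for the moment, N m; "finger_gap": finger opening in m; "gripper_force": force on a finger pad.
Only numpy, scipy, OpenCV 4.12 (cv2) and the standard library are available. Lean on these libraries where they do the work, as an engineer would, in place of code of your own. Each camera call takes 0.05 s, during which the arm holds its last target. There are 200 camera calls.

### The job

Pick up the sample carrier with the blue handle and set it down on the white inspection nest, square to it, with its end edge on the red line; then slide it along the nest, away from the red line, until the socket underneath drops over the hidden pin. Press it down fully home onto the rest pads, level, against the spring, and finish while still holding it down there, because the spring lifts it if you let go; leave everything else where it is.

Things in the scene. Friction and masses are not known exactly. Their poses are not given: they have to be found in the camera images.
- carrier: sample carrier with a BLUE handle: black plate 120 (x) x 84 (y) x 12 mm with two round glass windows, 200 to 400 g, lying flat on the table. Origin: centre of its underside; z up, x along its length. A half turn makes no difference to it.
- carrier_handle (a point): point in the blue handle, on the carrier's centre line, 36 mm above the underside. The handle is an upright block on the plate's centre: 40 mm long (carrier x), 16 mm thick (carrier y), from 12 to 48 mm above the underside; pinch it across y.
- carrier_socket (a point): centre of the mouth of the socket in the carrier's underside (same point as its origin): a round hole 14 mm across, 12 mm deep, open only downwards, hidden under the handle.
- nest: inspection nest, fixed to the table, yaw within 20 degrees: white base 200 (x) x 120 (y) x 30 mm. Origin: centre of its underside; x along its length; the end with the red line is -x, nearer the robot. On it: four steel rest pads, 12 mm across, at x = +-48, y = +-32 mm, tops 36 mm above the table; between them a sprung platen and the pin.
- nest_slot (a point): centre of the slot along x in the platen, above the nest's origin, 45 mm above the table. In it, on the nest's x axis (y = 0), stands a rigid steel pin, 10 mm across, tapering to 6 mm at its tip, 45 mm above the table. It is anywhere from x = -8 to +8 mm, different each time, not reported, and stays put.
- nest_redline (a point): middle of the red line across the nest's base, x = -82 mm in the nest's frame, 30 mm above the table. With its end edge on this line the carrier's centre is at x = -22 mm and it rides on the pin's tip (underside 45 mm above the table). Slid to +x, it drops 4 mm onto the platen where socket meets pin; pressing takes it 5 mm further, to the pads.
- platen (a joint): how far the sprung aluminium platen (76 x 76 mm, top 41 mm above the table when up) is pressed down, m: 0 up, 0.005 when the carrier is home on the rest pads. The spring pushes up with 8 N at 0 and 12 N at 0.005, so the carrier's own weight does not press it down.
- spare: the other sample carrier, same shape and size but with a RED handle; not to be used
- objective: steel microscope objective standing upright, 32 mm across, 52 mm tall; origin under its centre
- dish: open round glass dish, 80 mm across, 18 mm tall; origin under its centre
- jar: amber jar with a white cap, 48 mm across, 70 mm tall; origin under its centre
- tray: empty white plastic tray, 100 x 160 x 30 mm; origin under its centre
- adapter: black ring, 48 mm across, 22 mm tall; origin under its centre
- driver: screwdriver lying on the table
There are look-alikes about, which are no part of the job. What is shaped like the carrier but turquoise is not meant.

How it is judged (in metres and radians):
On the way, in this order (a step that is already met when the one before it is completed fails the run):
1. the blue carrier is set down on the nest at the red line, short of the pin (x of carrier_socket in the frame of nest between -0.034 and -0.012 m and y of carrier_socket in the frame of nest between -0.012 and 0.012 m and z of carrier_socket in the frame of nest between 0.038 and 0.048 m and contact force between carrier and nest above 0.4 N), for 0.1 s.
2. slid along, it drops over the pin (x of carrier_socket in the frame of nest between -0.012 and 0.012 m and y of carrier_socket in the frame of nest between -0.006 and 0.006 m and z of carrier_socket in the frame of nest between 0.034 and 0.0425 m and angle between carrier's own z axis and vertical below 0.035 rad and angle between the x axis of carrier and the x axis of nest, either way round below 0.12 rad), for 0.1 s.
At the end, for the whole second after the job is handed in: Blue carrier over the pin (centre within 12 mm of the nest centre lengthwise, 6 mm across), level within 2 deg, square within 7 deg, underside within 1.6 mm of pad height, platen pressed at least 3.6 mm; fingers push on it with over 2 N; it is still (x of carrier_socket in the frame of nest between -0.012 and 0.012 m and y of carrier_socket in the frame of nest between -0.006 and 0.006 m and z of carrier_socket in the frame of nest between 0.033 and 0.0376 m and angle between carrier's own z axis and vertical below 0.035 rad and angle between the x axis of carrier and the x axis of nest, either way round below 0.12 rad and value of joint platen above 0.0036 m and contact force between the fingers and carrier above 2 N and linear speed of carrier below 0.02 m/s); the arm keeps its last pose, push and grip.
It fails at once if another thing on the table is displaced by more than 20 mm (distance of any of spare, objective, dish, jar, tray, adapter, driver from where it was at the start of the episode above 0.02 m).
It also fails if it takes over 56 s, if anything falls off the work surface, if the arm or the gripper's body presses on something with over 40 N, if the wrist force passes 120 N, or if a joint passes its speed limit or range.

## Working session

There is one attempt and no reset: what is moved stays moved. The work goes in short steps, Python scripts to look and compute and a tool call to move; the robot and the scene stay as the last step left them, time stands still between calls to the robot, and variables do not carry over. Pictures are saved under pics/ and viewed, at most 10 in all, crops included, and the job is handed in when it is done.

Besides the shell and the picture viewer there is one more tool, called after ">>>" as name(argument=value, ...) on one line, values as JSON. move_arm: Moves the arm, as the interface text tells. Its arguments: {"type":"object","properties":{"moves":{"type":"array","items":{"type":"number"}},"newtons":{"type":"number"}},"required":["moves"]}

```bash
mkdir -p pics; cat > look.py <<'E'
import cv2,numpy as np,sys
from cell import env
def snap(n,tag):
    im,d=env.read_camera(n); cv2.imwrite(f'pics/{tag}.png',im); np.save(f'pics/{tag}.npy',d); return im,d
def world(n,d,uv):
    c=env.calibration(n); uv=np.atleast_2d(uv).astype(float)
    z=d[uv[:,1].astype(int),uv[:,0].astype(int)]
    p=np.c_[(uv[:,0]-c['cx'])/c['fx']*z,(uv[:,1]-c['cy'])/c['fy']*z,z]
    return p@c['T'][:3,:3].T+c['T'][:3,3]
def plane(n,uv,h):
    c=env.calibration(n); uv=np.atleast_2d(uv).astype(float)
    r=np.c_[(uv[:,0]-c['cx'])/c['fx'],(uv[:,1]-c['cy'])/c['fy'],np.ones(len(uv))]@c['T'][:3,:3].T
    o=c['T'][:3,3]; return o+r*((h-o[2])/r[:,2])[:,None]
E
python3 - <<'E'
from look import *
print(env.get_state())
for n in('top','scene'):
    snap(n,n+'0'); c=env.calibration(n); print(n,c['fx'],c['cx'],c['cy'],np.round(c['T'],3).tolist())
E
```

```text
{'clock': 0.0, 'joint_pos': array([-63.49661017,  39.53400365, -11.1462424 ,  89.74678677,
         9.01133624,  51.70865937, -12.32400291]), 'qd': array([ 0.09532186, -0.04134775, -0.06182526,  0.01948299, -0.05528216,
       -0.08548409,  0.03403415]), 'joint_torque': array([ 7.23865414e-04, -5.39609098e+01, -1.26585167e+00, -1.58539206e+01,
        9.16945544e-03,  9.80623561e-03,  6.95325483e-06]), 'ee_pos': array([0.25961122, 0.56783805, 0.24946679]), 'orientation': array([-1.79892538e+02,  5.82260316e-03,  1.55438890e+02]), 'contact_force': array([ 0.12978865, -0.31280279, -0.22743434]), 'wrist_torque': array([-0.03282011, -0.02513435,  0.00081492]), 'gripper_force': 0.0, 'finger_gap': 0.08553751368371144}
top 378.80116942590377 318.47053500634274 202.836883186154 [[-0.002, -0.997, 0.078, 0.372], [-1.0, 0.003, 0.02, -0.112], [-0.02, -0.078, -0.997, 1.542], [0.0, 0.0, 0.0, 1.0]]
scene 406.87529164710804 319.4212727869288 196.76499931574477 [[0.664, 0.426, -0.614, 1.406], [0.747, -0.354, 0.563, -0.939], [0.022, -0.833, -0.553, 0.87], [0.0, 0.0, 0.0, 1.0]]
```

View pics/top0.png

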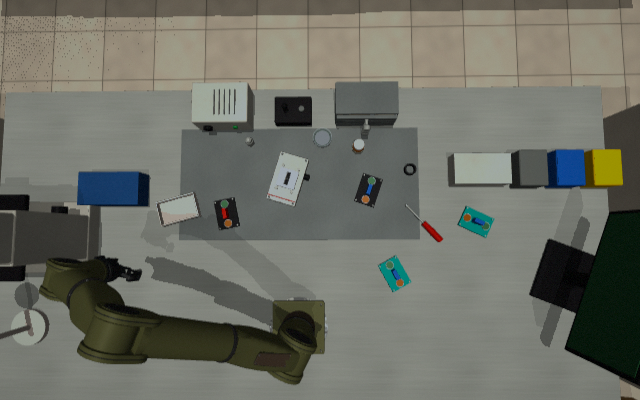

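View pics/scene0.png

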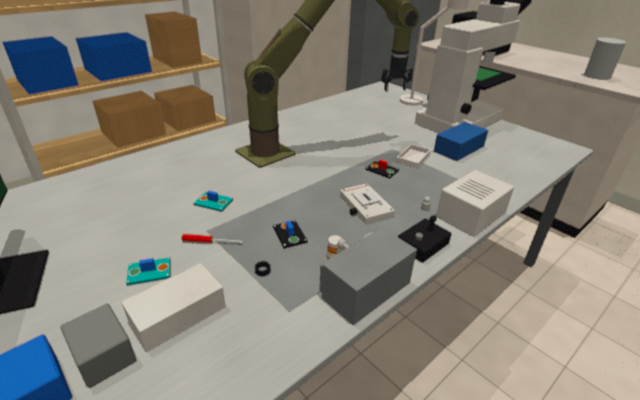

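The top view shows the blue carrier near (368,190), the nest near (288,179) with its red line near (281,200), the red spare at (227,213), and turquoise decoys at (395,273) and (476,221). The scene view agrees: blue carrier at (290,233), nest at (367,200).

```bash
cat > meas.py <<'E'
from look import *
def rect(P):  # centre, size, yaw of long side
    (c,s,a)=cv2.minAreaRect((P[:,:2]*1000).astype(np.float32))
    if s[0]<s[1]: s=s[::-1]; a+=90
    return np.round(c,1),np.round(s,1),round((a+90)%180-90,2)
def blob(m,near):
    n,l,st,ce=cv2.connectedComponentsWithStats(m.astype(np.uint8))
    ok=[i for i in range(1,n) if st[i,4]>=8]
    i=min(ok,key=lambda i:np.hypot(*(ce[i]-near))); return l==i
def hull(m,n,h):
    # sub-pixel: outline of 8x upsampled mask
    ct,_=cv2.findContours(cv2.resize(m.astype(np.float32),None,fx=8,fy=8,interpolation=cv2.INTER_LINEAR).__gt__(.5).astype(np.uint8),0,1)
    p=max(ct,key=cv2.contourArea)[:,0]; return plane(n,(p+.5)/8-.5,h)
E
python3 - <<'E'
from meas import *
for n,cb,cn in(('top',(368,190),(285,185)),('scene',(290,230),(367,200))):
    im=cv2.imread(f'pics/{n}0.png'); h=cv2.cvtColor(im,cv2.COLOR_BGR2HSV); H,S,V=[h[...,i].astype(int) for i in range(3)]
    b=blob((abs(H-110)<14)&(S>130)&(V>60),cb); d=np.load(f'pics/{n}0.npy')
    v,u=np.nonzero(b); w=world(n,d,np.c_[u,v]); print(n,'blue',b.sum(),u.mean(),v.mean(),'z',np.round(np.percentile(w[:,2],[5,50,95]),3),rect(hull(b,n,.048)))
    t=w[w[:,2]>.04]; print(' handle top depth pts mean',np.round(t.mean(0),4))
    r=blob(((H<8)|(H>172))&(S>80)&(V>60),(281,201) if n=='top' else (345,207)); v,u=np.nonzero(r); print(' red',r.sum(),u.mean(),v.mean(),rect(hull(r,n,.030)))
    wm=blob((V>150)&(S<45),cn); print(' white',wm.sum(),rect(hull(wm,n,.030)))
    x,y=cn; 
    c1=im[y-40:y+35,x-45:x+105] if n=='top' else im[175:260,270:420]
    c1=cv2.resize(c1,None,fx=5,fy=5,interpolation=cv2.INTER_CUBIC); cv2.imwrite(f'pics/c_{n}.png',c1)
# plate from heights: top depth
d=np.load('pics/top0.npy'); u,v=np.meshgrid(range(340,400),range(165,215)); w=world('top',d,np.c_[u.ravel(),v.ravel()])
im=cv2.imread('pics/top0.png'); V=im.max(2)[165:215,340:400]
m=np.zeros(d.shape,bool); m[165:215,340:400]=(w[:,2]>.006).reshape(u.shape); print('table z',np.median(w[:,2]))
m=blob(m,(368,190)); print('plate depth',m.sum(),rect(hull(m,'top',.012)))
u,v=np.meshgrid(range(255,325),range(140,215)); w=world('top',d,np.c_[u.ravel(),v.ravel()])
m=np.zeros(d.shape,bool); m[140:215,255:325]=(w[:,2]>.018).reshape(u.shape); m=blob(m,(288,180)); print('nest depth',m.sum(),rect(hull(m,'top',.030)))
E
python3 -c "
import cv2,numpy as np
a=cv2.imread('pics/c_top.png');b=cv2.imread('pics/c_scene.png')
o=np.vstack([a,b]);cv2.imwrite('pics/c0.png',cv2.resize(o,None,fx=.74,fy=.74))"
```

```text
top blue 46 368.9782608695652 188.7826086956522 z [0.011 0.045 0.05 ] (array([ 543.9, -281.9]), array([45.1, 19.6]), -18.97)
 handle top depth pts mean [ 0.5459 -0.2826  0.0461]
 red 45 223.7111111111111 212.84444444444443 (array([450.7, 299.2]), array([45.3, 20.1]), 9.13)
 white 1210 (array([590.3,  44.6]), array([197.8, 119.8]), -16.87)
scene blue 97 289.8659793814433 228.10309278350516 z [0.009 0.035 0.048] (array([ 568.1, -299.8]), array([80.9, 28. ]), -32.81)
 handle top depth pts mean [ 0.5511 -0.2876  0.0455]
 red 101 382.33663366336634 164.20792079207922 (array([456.7, 287.8]), array([104.1,  46.5]), -49.59)
 white 909 (array([596. ,  39.3]), array([213.1, 127.2]), -16.67)
table z 0.0008313494892338014
plate depth 579 (array([ 545.5, -283. ]), array([124.5,  90.1]), -20.36)
nest depth 1492 (array([587.5,  33.7]), array([203.3, 145.6]), -16.87)
```

View pics/c0.png

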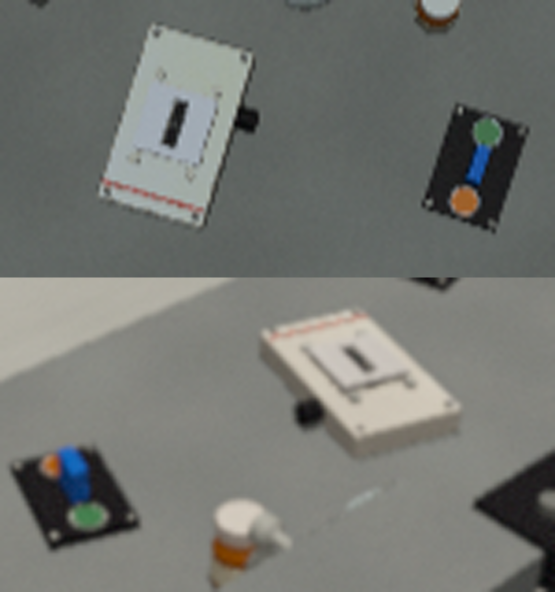

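Nest is at about (590,45) mm with yaw −16.9°, carrier at about (545,−282) mm with yaw about −19.5°. I'm moving the arm towards the carrier, bowing outward.

>>> move_arm(moves=[0.32, -0.42, 0, 0, 0, 0.17, 1, 0.32, -0.42, 0, 0, 0, 0.17, 1, 0.32, -0.42, 0, 0, 0, 0.17, 1, 0.32, -0.42, 0, 0, 0, 0.17, 1, 0.32, -0.42, 0, 0, 0, 0.17, 1, 0.32, -0.42, 0, 0, 0, 0.17, 1, 0.32, -0.42, 0, 0, 0, 0.17, 1, 0.32, -0.42, 0, 0, 0, 0.17, 1, 0.36, -0.69, 0, 0, 0, 0.17, 1, 0.36, -0.69, 0, 0, 0, 0.17, 1, 0.36, -0.69, 0, 0, 0, 0.17, 1, 0.36, -0.69, 0, 0, 0, 0.17, 1], newtons=60)

```text
clock: 1.3
ee_pos: [0.529, 0.0535, 0.25]
orientation: [-180.0, -0.0, 160.5]
contact_force: [0.4, 0.3, -0.0]
finger_gap: 0.0854
gripper_force: 0.0
```

```bash
python3 - <<'E'
from meas import *
n='top'; im=cv2.imread('pics/top0.png'); h=cv2.cvtColor(im,cv2.COLOR_BGR2HSV); H,S,V=[h[...,i].astype(int) for i in range(3)]
w=np.zeros(V.shape,bool); w[168:212,350:388]=1
pl=blob(cv2.morphologyEx((w&((V<62)|(S>110))).astype(np.uint8),cv2.MORPH_CLOSE,np.ones((3,3)))>0,(368,190)); print('plate',pl.sum(),rect(hull(pl,n,.012)))
def cen(m): v,u=np.nonzero(m); return plane(n,[[u.mean(),v.mean()]],.012)[0]
g=cen(w&(H>40)&(H<85)&(S>70)); o=cen(w&(H<22)&(S>110)); d=g-o
print('windows',g,o,(g+o)/2,np.degrees(np.arctan2(d[1],d[0])),np.hypot(*d[:2]))
s=env.get_state(); print(s['clock'],s['ee_pos'],s['orientation'],s['joint_pos'])
E
```

```text
plate 553 (array([ 543.6, -281.7]), array([122.3,  86.7]), -19.05)
windows [ 0.58287772 -0.29545982  0.012     ] [ 0.50778553 -0.27016055  0.012     ] [ 0.54533163 -0.28281019  0.012     ] -18.61915596912208 0.07923944516750311
1.3 [0.52895486 0.05348551 0.25004565] [-1.79983602e+02 -3.21820310e-02  1.60537102e+02] [ -0.3010589   32.95417451 -16.73454842 105.62611765  13.1852689
  43.3409032   46.40089751]
```

>>> move_arm(moves=[0.0207, -0.447, 0, 0, 0, 0.017, 1, 0.0207, -0.447, 0, 0, 0, 0.017, 1, 0.0207, -0.447, 0, 0, 0, 0.017, 1, 0.0207, -0.447, 0, 0, 0, 0.017, 1, 0.0207, -0.447, 0, 0, 0, 0.017, 1, 0.0207, -0.447, 0, 0, 0, 0.017, 1, 0.0207, -0.447, 0, 0, 0, 0.017, 1, 0.0207, -0.447, -0.06, 0, 0, 0.017, 1, 0.0207, -0.447, -0.12, 0, 0, 0.017, 1, 0.0207, -0.447, -0.18, 0, 0, 0.017, 1, 0.0207, -0.447, -0.22, 0, 0, 0.017, 1, 0.0207, -0.447, -0.22, 0, 0, 0.017, 1])

```text
clock: 2.5
ee_pos: [0.5412, -0.2782, 0.0808]
orientation: [180.0, -0.6, 161.1]
contact_force: [-1.7, 0.5, 0.7]
finger_gap: 0.0856
gripper_force: 0.0
```

>>> move_arm(moves=[0, 0, 0, 0, 0, 0, 1, 0, 0, -0.03, 0, 0, 0, 1, 0, 0, -0.05, 0, 0, 0, 1, 0, 0, -0.063, 0, 0, 0, 1, 0, 0, -0.063, 0, 0, 0, 1, 0, 0, -0.063, 0, 0, 0, 1])

```text
clock: 3.1
ee_pos: [0.5451, -0.2798, 0.0387]
orientation: [180.0, 0.0, 161.0]
contact_force: [1.4, -1.2, 1.1]
finger_gap: 0.0853
gripper_force: 0.0
```

>>> move_arm(moves=[0, -0.003, -0.002, 0, 0, 0, 1, 0, -0.003, -0.002, 0, 0, 0, 0, 0, -0.003, -0.002, 0, 0, 0, 0, 0, -0.003, -0.002, 0, 0, 0, 0, 0, -0.003, -0.002, 0, 0, 0, 0, 0, -0.003, -0.002, 0, 0, 0, 0, 0, -0.003, -0.002, 0, 0, 0, 0, 0, -0.003, -0.002, 0, 0, 0, 0, 0, -0.003, -0.002, 0, 0, 0, 0, 0, -0.003, -0.002, 0, 0, 0, 0], newtons=60)

```text
clock: 4.1
ee_pos: [0.5447, -0.2822, 0.0369]
orientation: [-180.0, 0.0, 161.0]
contact_force: [-0.8, -1.2, 4.9]
finger_gap: 0.0155
gripper_force: 59.5
```

>>> move_arm(moves=[0, 0, 0.05, 0, 0, 0, 0, 0, 0, 0.11, 0, 0, 0, 0, 0, 0, 0.14, 0, 0, 0, 0, 0.006, 0.06, 0.14, 0, 0, 0.02, 0, 0.01, 0.12, 0.14, 0, 0, 0.04, 0, 0.015, 0.18, 0.14, 0, 0, 0.071, 0, 0.02, 0.24, 0.14, 0, 0, 0.071, 0, 0.025, 0.3, 0.14, 0, 0, 0.071, 0, 0.03, 0.36, 0.14, 0, 0, 0.071, 0, 0.0327, 0.42, 0.14, 0, 0, 0.071, 0, 0.0327, 0.444, 0.14, 0, 0, 0.071, 0, 0.0327, 0.444, 0.14, 0, 0, 0.071, 0])

```text
clock: 5.3
ee_pos: [0.5683, 0.0573, 0.1409]
orientation: [179.8, -0.1, 163.6]
contact_force: [-0.7, -0.9, -3.8]
finger_gap: 0.0152
gripper_force: 59.6
```

>>> move_arm(moves=[0, 0, 0, 0, 0, 0, 0, 0, 0, 0, 0, 0, 0, 0, 0, 0, 0, 0, 0, 0, 0])

```text
clock: 5.6
ee_pos: [0.569, 0.0491, 0.1412]
orientation: [-179.9, -0.0, 163.0]
contact_force: [-0.2, -0.4, -3.6]
finger_gap: 0.0151
gripper_force: 59.6
```

```bash
python3 - <<'E'
from meas import *
s=env.get_state(); print(s['ee_pos'],s['orientation'],s['contact_force'],s['wrist_torque'],s['finger_gap'])
t,_=snap('top','top1'); a,_=snap('scene','scene1')
f=lambda c:cv2.resize(c,None,fx=5,fy=5,interpolation=cv2.INTER_CUBIC)
cv2.imwrite('pics/c1.png',cv2.resize(np.hstack([f(t[140:220,245:325]),f(a[150:230,330:410])]),None,fx=.95,fy=.95))
E
```

```text
[0.56901296 0.04908904 0.14124851] [-1.79929398e+02 -2.30351993e-02  1.63013310e+02] [-0.23834942 -0.4178801  -3.55566801] [ 0.01510166 -0.00757175  0.0050581 ] 0.015095606077683935
```

View pics/c1.png

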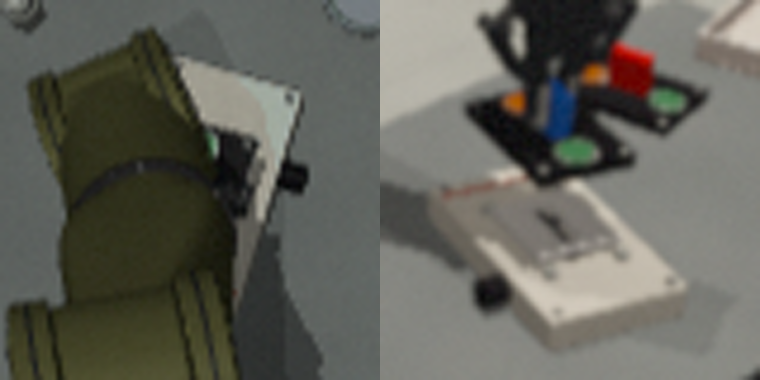

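The crop shows the carrier held level behind the red line and above it, with the nest's slot and far edge clear. I'll cross-check the nest and the held carrier in the scene view.

```bash
python3 - <<'E'
from meas import *
N=np.array([.5903,.0446]); a=np.radians(-16.87); R=np.array([[np.cos(a),-np.sin(a)],[np.sin(a),np.cos(a)]])
tn=lambda p:np.round(((p[:,:2]-N)@R)*1000,1)
def wc(m,wt=None): v,u=np.nonzero(m); return np.array([[u.mean(),v.mean()]])
for n,(x0,x1,y0,y1) in(('top',(278,300,166,192)),('scene',(352,380,188,205))):
    im=cv2.imread(f'pics/{n}0.png'); g=im.max(2).astype(float); w=np.zeros(g.shape,bool); w[y0:y1,x0:x1]=1
    m=blob(w&(g<110),((x0+x1)/2,(y0+y1)/2)); print(n,'slot',m.sum(),wc(m),tn(plane(n,wc(m),.041)))
    h=cv2.cvtColor(im,cv2.COLOR_BGR2HSV).astype(int); w=np.zeros(g.shape,bool)
    if n=='top': w[183:207,262:305]=1
    else: w[182:200,338:375]=1
    b=im.astype(int); m=w&((b[...,2]-b[...,1])>30); print('  red',m.sum(),wc(m),tn(plane(n,wc(m),.030)))
n='scene'; im=cv2.imread('pics/scene1.png'); h=cv2.cvtColor(im,cv2.COLOR_BGR2HSV).astype(int); H,S,V=h[...,0],h[...,1],h[...,2]
w=np.zeros(H.shape,bool); w[150:230,330:388]=1
s=env.get_state()['ee_pos']; zt=s[2]-.0369+.012
gm=blob(w&(H>40)&(H<85)&(S>60),(371,181)); om=blob(w&(H<22)&(S>110),(358,171))
for k,m in(('green',gm),('orange',om)): p=plane(n,wc(m),zt); print(k,m.sum(),wc(m),p[0],tn(p))
a2=np.radians(-17); print('expected green',s[:2]+.0395*np.array([np.cos(a2),np.sin(a2)]),'TCP in nest',tn(s[None,:2]))
E
```

```text
top slot 45 [[286.8        178.08888889]] [[-1.1 -0.4]]
  red 29 [[280.93103448 197.4137931 ]] [[-81.4   0.7]]
scene slot 12 [[366.33333333 196.66666667]] [[ 7.4 -4.3]]
  red 6 [[355.5        187.83333333]] [[-76.9  -2.4]]
green 32 [[370.875 181.375]] [0.61273974 0.03472332 0.11655704] [[24.3 -2.9]]
orange 24 [[357.95833333 171.33333333]] [0.53347982 0.05082186 0.11655704] [[-56.2 -10.5]]
expected green [0.60694338 0.03817126] TCP in nest [[-21.7  -1.2]]
```

>>> move_arm(moves=[0, 0.0015, -0.03, 0, 0, 0, 0, 0.0005, 0.0015, -0.055, 0, 0, 0, 0, 0.0005, 0.0015, -0.07, 0, 0, 0, 0, 0.0005, 0.0015, -0.0733, 0, 0, 0, 0, 0.0005, 0.0015, -0.0733, 0, 0, 0, 0, 0.0005, 0.0015, -0.0733, 0, 0, 0, 0, 0.0005, 0.0015, -0.0733, 0, 0, 0, 0])

```text
clock: 6.4
ee_pos: [0.5702, 0.0523, 0.0874]
orientation: [180.0, 0.1, 163.2]
contact_force: [0.0, 0.0, -3.2]
finger_gap: 0.0152
gripper_force: 59.6
```

>>> move_arm(moves=[0, 0, -0.003, 0, 0, 0, 0, 0, 0, -0.0045, 0, 0, 0, 0, 0, 0, -0.0045, 0, 0, 0, 0, 0, 0, -0.0045, 0, 0, 0, 0])

```text
clock: 6.8
ee_pos: [0.5696, 0.0522, 0.0832]
orientation: [180.0, -0.0, 163.2]
contact_force: [0.6, 0.7, -2.3]
finger_gap: 0.0146
gripper_force: 59.6
```

>>> move_arm(moves=[0, -0.001, -0.0015, 0, 0, 0, 0, 0, -0.001, -0.0025, 0, 0, 0, 0, 0, -0.001, -0.0025, 0, 0, 0, 0, 0, -0.001, -0.0025, 0, 0, 0, 0])

```text
clock: 7.2
ee_pos: [0.5697, 0.0514, 0.0817]
orientation: [180.0, 0.0, 163.2]
contact_force: [-1.5, 0.2, 3.0]
finger_gap: 0.0151
gripper_force: 60.4
```

>>> move_arm(moves=[0, 0, 0, 0, 0, 0, 0, 0, 0, 0, 0, 0, 0, 0, 0.003, -0.001, 0, 0, 0, 0, 0, 0.006, -0.002, -0.0005, 0, 0, 0, 0, 0.009, -0.0028, -0.001, 0, 0, 0, 0, 0.0115, -0.0035, -0.001, 0, 0, 0, 0, 0.0115, -0.0035, -0.001, 0, 0, 0, 0])

```text
clock: 7.9
ee_pos: [0.5731, 0.0506, 0.0814]
orientation: [-179.9, -0.5, 163.3]
contact_force: [-12.7, 2.1, 18.9]
finger_gap: 0.0153
gripper_force: 62.9
```

>>> move_arm(moves=[0, 0, 0.001, 0, 0, 0, 0, 0, 0, 0.001, 0, 0, 0, 0, 0, 0, 0.001, 0, 0, 0, 0])

```text
clock: 8.2
ee_pos: [0.5759, 0.0499, 0.0816]
orientation: [-180.0, -0.2, 163.2]
contact_force: [-5.4, 1.5, 7.8]
finger_gap: 0.0153
gripper_force: 61.4
```

>>> move_arm(moves=[0, 0, 0.0005, 0, 0, 0, 0, 0.0013, -0.0004, 0.0005, 0, 0, 0, 0, 0.0026, -0.0008, 0.0005, 0, 0, 0, 0, 0.004, -0.0012, 0.0005, 0, 0, 0, 0, 0.004, -0.0012, 0.0005, 0, 0, 0, 0])

```text
clock: 8.7
ee_pos: [0.5798, 0.0486, 0.0817]
orientation: [-180.0, -0.2, 163.2]
contact_force: [-4.2, 1.3, 5.0]
finger_gap: 0.015
gripper_force: 60.9
```

>>> move_arm(moves=[0.0013, -0.0005, 0, 0, 0, 0, 0, 0.0026, -0.001, 0, 0, 0, 0, 0, 0.004, -0.0015, 0, 0, 0, 0, 0, 0.004, -0.0015, 0, 0, 0, 0, 0])

```text
clock: 9.1
ee_pos: [0.5832, 0.0474, 0.0815]
orientation: [-180.0, -0.1, 163.2]
contact_force: [-3.1, 0.9, 2.9]
finger_gap: 0.0156
gripper_force: 60.6
```

>>> move_arm(moves=[0.0013, -0.0005, -0.0002, 0, 0, 0, 0, 0.0026, -0.001, -0.0002, 0, 0, 0, 0, 0.004, -0.0014, -0.0002, 0, 0, 0, 0, 0.004, -0.0014, -0.0002, 0, 0, 0, 0])

```text
clock: 9.5
ee_pos: [0.5881, 0.0451, 0.0812]
orientation: [180.0, 0.1, 163.1]
contact_force: [-0.3, 0.1, -2.3]
finger_gap: 0.0147
gripper_force: 59.6
```

>>> move_arm(moves=[0, 0, -0.001, 0, 0, 0, 0, 0, 0, -0.002, 0, 0, 0, 0, 0, 0, -0.003, 0, 0, 0, 0, 0, 0, -0.003, 0, 0, 0, 0])

```text
clock: 9.9
ee_pos: [0.5872, 0.0458, 0.0792]
orientation: [-180.0, -0.0, 163.2]
contact_force: [-0.7, 0.1, -3.2]
finger_gap: 0.015
gripper_force: 59.6
```

>>> move_arm(moves=[0, 0, -0.001, 0, 0, 0, 0, 0, 0, -0.0016, 0, 0, 0, 0, 0, 0, -0.0016, 0, 0, 0, 0, 0, 0, -0.0016, 0, 0, 0, 0])

```text
clock: 10.3
ee_pos: [0.5872, 0.0458, 0.0781]
orientation: [180.0, 0.0, 163.2]
contact_force: [0.7, -0.7, -2.6]
finger_gap: 0.015
gripper_force: 59.6
```

>>> move_arm(moves=[0, 0, -0.001, 0, 0, 0, 0, 0, 0, -0.002, 0, 0, 0, 0, 0, 0, -0.003, 0, 0, 0, 0, 0, 0, -0.004, 0, 0, 0, 0, 0, 0, -0.004, 0, 0, 0, 0, 0, 0, -0.004, 0, 0, 0, 0])

```text
clock: 10.9
ee_pos: [0.5873, 0.0458, 0.0756]
orientation: [180.0, 0.0, 163.2]
contact_force: [-1.6, -1.0, 5.8]
finger_gap: 0.0148
gripper_force: 60.9
```

>>> move_arm(moves=[0, 0, -0.001, 0, 0, 0, 0, 0, 0, -0.002, 0, 0, 0, 0, 0, 0, -0.003, 0, 0, 0, 0, 0, 0, -0.004, 0, 0, 0, 0, 0, 0, -0.004, 0, 0, 0, 0, 0, 0, -0.004, 0, 0, 0, 0])

```text
clock: 11.5
ee_pos: [0.5873, 0.0458, 0.0729]
orientation: [180.0, 0.0, 163.2]
contact_force: [-2.9, -0.4, 8.9]
finger_gap: 0.0153
gripper_force: 61.2
```

>>> move_arm(moves=[0, 0, -0.0005, 0, 0, 0, 0, 0, 0, -0.001, 0, 0, 0, 0, 0, 0, -0.001, 0, 0, 0, 0, 0, 0, -0.001, 0, 0, 0, 0])

```text
clock: 11.9
ee_pos: [0.5873, 0.0458, 0.0728]
orientation: [180.0, 0.0, 163.2]
contact_force: [-3.2, 0.2, 13.4]
finger_gap: 0.015
gripper_force: 62.2
```

```bash
python3 - <<'E'
from meas import *
t,_=snap('top','top2'); a,_=snap('scene','scene2')
cv2.imwrite('pics/c2.png',cv2.resize(a[150:240,320:420],None,fx=6,fy=6,interpolation=cv2.INTER_CUBIC))
s=env.get_state(); print(s['clock'],s['ee_pos'],s['contact_force'],s['wrist_torque'],s['orientation'])
E
```

```text
12.0 [0.58730006 0.04578647 0.07282016] [-3.89068381 -0.41858482 13.77459215] [-0.09313314  0.8036215   0.00339249] [1.79999117e+02 4.50952607e-02 1.63171019e+02]
```

View pics/c2.png

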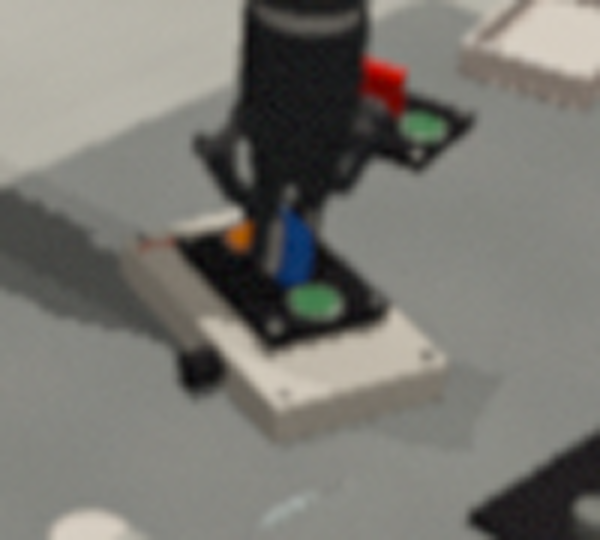

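The crop shows the carrier sitting level and square on the nest, with the blue handle at (295,250) still gripped. Its height stopped changing while the force rose, so it is home on the rest pads.

```bash
python3 -c "
from cell import env
print(env.finish_job())"
```

```text
the job is handed in; nothing more can be done
None
```

I handed the job in at about 12 s with the blue carrier over the pin, pressed home on the rest pads, level and square, and the gripper still holding it down; the interface gave no verdict.

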